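# Load the drawer steriliser, shut it and clamp it

## Robot

A 6-joint arm with a two-finger parallel gripper is mounted at the origin on a cart in front of the work surface, level with it; the furniture and walls round the work are solid. World frame = base frame: x ahead of the robot, y to its left, z up, the work surface at z = 0. Lengths are in m, angles in rad, forces in N, time in s.
With the tool pointing down it reaches from about 0.3 to 0.875 m from the base axis. Payload 6.4 kg.
Tool frame: the origin (TCP) lies between the finger pads; the fingertips stand 25 mm ahead of it and the grasp point (between the pads) lies 6 mm ahead of it; z points along the fingers, y is the line along which they close (so a half turn about z gives the same grasp; the last joint's range is limited). The gripper opens to 85 mm and grips with 20 to 120 N. Pads are 22 mm wide; open, the fingers measure 114 mm over their backs; the gripper's body (76 mm by 85 mm) begins 54 mm behind the grasp point. The pads swing forward as they close: fully open they stand 13 mm farther back than shut.
Start: joints at [1.044, 0.181, 1.607, -0, 1.354, -0.206], TCP at [0.181, 0.546, 0.256] pointing down, gripper open.
Joint ranges: [-2.99, 2.99], [-0.89, 2.07], [0.3, 2.58], [-1.14, 4.28], [0, 2.63], [-3.12, 3.12]. Speed limits (rad/s): [2.57, 2.57, 3.01, 3.14, 3.14, 3.14].

## Interface

Orientations are given as a unit quaternion [w, x, y, z].
In Python, from bench import ctrl gives the robot as it stands.
- The arm moves only by the tool servo_tool, never from a script. Its argument "series" is text: rows parted by semicolons, each of 7 numbers parted by spaces: the gripper command: -1 is fully open, 1 is shut, values between are in proportion, then the shift along the tool's x, y, z in m, then the turn, a rotation vector about the tool's x, y, z in degrees. A call has 1 to 12 rows; each row is the pose to reach, as a shift and turn from the pose commanded when the call began, along the tool's axes at that moment; what a row does not reach only later rows make up. A row lasts 1/12 s, in which the tool goes at most 41.7 mm and 7.16 degrees, less where a joint would pass 70% of its speed; a pose out of reach is approached as far as the arm can. A call with a gripper value outside its range is refused whole. The fingers move at their own pace and stop on an object; the grip force is fixed at half the most. Time passes only in rows, so rows that repeat a pose let the fingers close. It gives the time, the measured TCP pose, the force, the opening and the grip force at its end, in the units of the state.
- ctrl.get_obs(): the state, without advancing time (a new reading comes with each control period).
- ctrl.camera(name): name is "side" or "top"; returns a dict with "img" (420x560x3 uint8, red, green, blue), "z_map" (420x560 float32, m along the optical axis (not along the pixel's ray), 0 where there is no reading), "fovy" (degrees; the focal length in pixels is half the picture's height over the tangent of half this angle, whatever the lens; pixels are square), "cx", "cy" (the principal point, pixels), "k1" (the pictures are not rectified: a ray, as slopes to the right and down, at radius r is drawn at 1 + k1 r^2 times it, then the intrinsics apply), "extrinsics" (4x4, takes a point from camera to world coordinates). Camera axes: x right, y down, z forward; pixel columns grow to the right and rows downward; lengths in m; the calibration is good to about 2 mm. A picture is of the moment at which its call begins.
- ctrl.hand_in(): hands the job in; it is judged then, once.
The state is a dict: "time_s": time; "q": joint angles; "dq": joint speeds; "joint_efforts": joint torques, N m; "eef_pos": TCP position; "eef_rot": TCP orientation; "wrist_force": force on the tool from outside, world axes, zero at the start; "torque": the same for the moment, N m; "opening": opening from 0.0 (shut) to 1.0 (fully open); "grasp_force": force on a finger pad.
Only numpy, scipy, OpenCV 4.12 (cv2) and the standard library are available. Lean on these libraries where they do the work, as an engineer would, in place of code of your own. Each camera call takes 0.05 s, during which the arm holds its last target. There are 200 camera calls.

## Task

Get the benchtop steriliser ready to run: lift the brown bottle that was left standing in its open drawer out and stand it upright on the steel tray, and stand the large file block from the tray upright in the drawer. Then push the drawer fully home until its catch holds it, and only after that swing the clamp lever over to its stop, flat across the drawer front; do not disturb the three small file blocks on the tray.

Things in the scene. Friction and masses are not known exactly. Their poses are not given: they have to be found in the camera images.
- steriliser: white benchtop steriliser, fixed, 258 mm wide, 250 deep, 180 high. Origin on the worktop under the front face, at mid-drawer; x points into the housing (the way the drawer shuts), y left, z up. Housing: x 0 to 250, y -142 to +116. Drawer opening 184 wide, lintel 98 above the worktop. The face rises straight to 180, so a gripper close to it must lean back.
- drawer (a joint): how far the drawer stands out, m: 0 is home, grows towards the robot (at most 0.175). It runs freely (about 1 N); from 14 mm before home a sprung roller catch resists with about 5 N and pushes back; once within about 5 mm of home the catch draws the drawer in against its stop and holds it against a pull of about 6 N.
- drawer_floor (a point): point on the drawer's steel floor, 20 mm above the worktop, at mid-width, at the inner face of the drawer front; moves with the drawer; axes as the steriliser's. The pan inside: y -81 to +81, x 0 to +203, side walls 18 high; the part in front of the housing is as deep as the drawer stands out.
- drawer_front (a point): middle of the flat white outer face of the drawer front, 60 mm above the worktop; moves with the drawer; axes as the steriliser's (x into the housing). The front is 194 wide (y -97 to +97), reaches from 12 to 100 above the worktop and is 14 thick.
- lever (a joint): angle of the clamp lever, rad: 0 standing straight up (free), grows as it swings to the left (+y of the steriliser), 1.571 lying level across the drawer front against its stop (clamped). Friction of about 0.22 Nm holds it wherever it is left.
- lever_pivot (a point): on the lever's pivot axis, in the plane in which the lever swings: 29 mm in front of the housing's face, 117 to the right of mid-drawer, 60 above the worktop. The axis runs along the steriliser's x.
- lever_grip (a point): middle of the lever's black round grip, 95 mm from the pivot; the grip is about 18 in diameter, 57 to 122 from the pivot; the steel arm below it is 14 wide. z points along the lever, away from the pivot. Behind the grip are 20 clear to the housing's face, 5 to the front of the shut drawer.
- bottle_center (a point): brown glass bottle, white cap, 42 mm in diameter, 85 high; full diameter up to 55, then a shoulder and the cap (27 in diameter, the top 17). Point on its axis 42 above its base; z up. At the start it stands in the drawer; it is too tall to go in under the lintel. About 0.1 kg.
- big_block_center (a point): large file block: grey steel block 50 mm (its x) by 56 (its y) by 50 high, with thin files and their handles standing up from it to 75. Point in the middle of the steel part, 25 above its base; axes along its sides, z up. It is the largest of the four blocks on the tray; about 0.3 kg.
- tray_floor (a point): stamped steel tray, fixed, 173 mm (x) by 269 (y), 12 high at the rim; point on its floor in its middle, 2 above the worktop; flat floor from x -70 to +70 and y -118 to +118; axes along its sides.
- small_block_0_center (a point): one of three small file blocks on the tray, to be left alone: steel part 36 mm (x) by 38 (y) by 34 high with files to 58; point in the middle of the steel part, 17 above its base.
- small_block_1_center (a point): second small file block, same shape, left alone; point 17 mm above its base.
- small_block_2_center (a point): third small file block, same shape, left alone; point 17 mm above its base.
There are look-alikes about, which are no part of the job. What is shaped like the part that bears big_block_center but purple is not meant.

How it is judged:
By the outcome, as a careful person would: the job done as asked, in the order asked, and still so for the second after the job is handed in, with the robot touching nothing.
It also fails if it takes over 72 s, if anything falls off the work surface, if the arm or the gripper's body presses on something with over 40 N, if the wrist force passes 120 N, or if a joint passes its speed limit or range.

## Working session

There is one attempt and no reset: what is moved stays moved. The work goes in short steps, Python scripts to look and compute and a tool call to move; the robot and the scene stay as the last step left them, time stands still between calls to the robot, and variables do not carry over. Pictures are saved under pics/ and viewed, at most 10 in all, crops included, and the job is handed in when it is done.

Besides the shell and the picture viewer there is one more tool, called after "Call:" as a command line: name --argument value ..., lists and objects as JSON in quotes. servo_tool: Moves the arm, as the interface text tells. Its arguments: {"type":"object","properties":{"series":{"type":"string"}},"required":["series"]}

```bash
mkdir -p pics
cat > h.py <<'E'
import numpy as np, cv2
from bench import ctrl
def cam(n):
    c=ctrl.camera(n); h=c["img"].shape[0]; c["f"]=h/2/np.tan(np.radians(c["fovy"])/2); return c
def pts(c):
    """world point per pixel (HxWx3) from depth, nan where none"""
    H,W=c["z_map"].shape; u,v=np.meshgrid(np.arange(W),np.arange(H))
    s=slopes(c,np.stack([u,v],-1).reshape(-1,2)).reshape(H,W,2)
    z=c["z_map"]; P=np.dstack([s[...,0]*z,s[...,1]*z,z]); P[z==0]=np.nan
    E=np.array(c["extrinsics"]); return P@E[:3,:3].T+E[:3,3]
def slopes(c,uv):
    K=np.array([[c["f"],0,c["cx"]],[0,c["f"],c["cy"]],[0,0,1]])
    d=(np.asarray(uv,float)-[c["cx"],c["cy"]])/c["f"]; s=d.copy()
    for _ in range(15): s=d/(1+c["k1"]*(s**2).sum(-1,keepdims=True))
    return s
def onplane(c,uv,z):
    s=slopes(c,np.atleast_2d(uv)); E=np.array(c["extrinsics"])
    d=np.c_[s,np.ones(len(s))]@E[:3,:3].T; o=E[:3,3]
    return o+d*((z-o[2])/d[:,2])[:,None]
def proj(c,p):
    E=np.array(c["extrinsics"]); q=(np.atleast_2d(p)-E[:3,3])@E[:3,:3]; s=q[:,:2]/q[:,2:]
    s=s*(1+c["k1"]*(s**2).sum(-1,keepdims=True)); return s*c["f"]+[c["cx"],c["cy"]]
def save(n,img): cv2.imwrite(f"pics/{n}.png",img[...,::-1])
E
python3 - <<'E'
from h import *
import pickle
for n in("side","top"):
    c=cam(n); save(n+"0",c["img"]); pickle.dump(c,open(n+"0.pkl","wb")); print(n,c["f"],c["cx"],c["cy"],c["k1"],np.round(c["extrinsics"],3).tolist())
o=ctrl.get_obs();print(o)
E
```

```text
side 445.9204238775413 275.3537597252266 207.63359145689907 -0.10530756382657795 [[-0.985, -0.119, 0.126, 0.418], [-0.173, 0.625, -0.761, 0.81], [0.012, -0.771, -0.636, 0.747], [0.0, 0.0, 0.0, 1.0]]
top 392.7851885814356 279.81510581599804 214.55416422685863 -0.106677486144337 [[0.104, -0.971, 0.217, 0.34], [-0.995, -0.103, 0.018, 0.061], [0.005, -0.217, -0.976, 1.095], [0.0, 0.0, 0.0, 1.0]]
{'time_s': 0.1, 'q': array([ 1.04366821e+00,  1.81438646e-01,  1.60788197e+00, -1.71808451e-05,
        1.35382467e+00, -2.06312119e-01]), 'dq': array([ 5.17862349e-04, -3.24517229e-04, -3.12476068e-03,  9.76748610e-05,
        1.99012448e-03, -1.76220845e-03]), 'joint_efforts': array([-7.07115523e-04, -4.45877552e+01, -3.52239954e+01, -4.08430878e-04,
        4.10974404e-03, -3.05802428e-05]), 'eef_pos': array([0.18108378, 0.54526558, 0.25550261]), 'eef_rot': array([-2.70521047e-04,  1.59719100e-01,  9.87162199e-01, -7.27700979e-04]), 'wrist_force': array([-1.36928548, -0.97432211, -0.07951434]), 'torque': array([-0.00767963, -0.00921414, -0.01770911]), 'grasp_force': 0.0, 'opening': 0.9979541047587119}
```

View pics/side0.png

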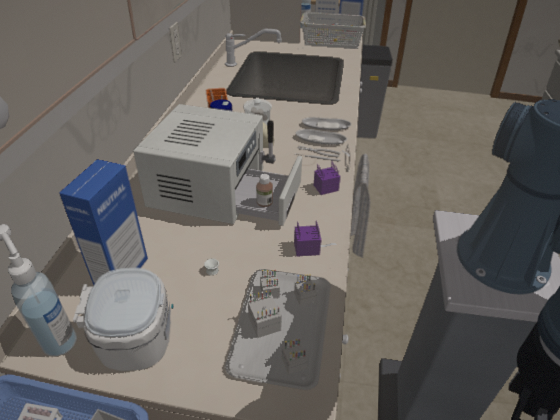

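View pics/top0.png

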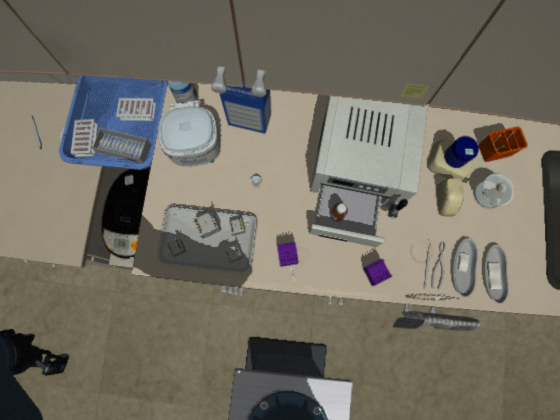

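The side picture shows the steriliser (200,165) with its drawer open and the bottle in it (265,190). The tray is at (283,325), with the big block at (265,318) and small blocks near (270,283), (305,285) and (295,350). In the top picture the bottle is at (340,211), the lever at (397,207) and the tray at (208,237).

These could be taken for the big block (top picture): grey block (207,222), small grey blocks (238,226), (234,252) and (177,243), purple blocks (288,254) and (376,272). I choose the grey one at (207,222), as the largest on the tray.

```bash
cat > m.py <<'E'
from h import *
import pickle
T=pickle.load(open("top0.pkl","rb"));S=pickle.load(open("side0.pkl","rb"))
PT,PS=pts(T),pts(S); A=np.concatenate([PT.reshape(-1,3),PS.reshape(-1,3)])
def box(P,c,r,z0,z1):
    m=(np.hypot(P[...,0]-c[0],P[...,1]-c[1])<r)&(P[...,2]>z0)&(P[...,2]<z1); return P[m]
for n,uv in dict(bottle=(341,207),leverhi=(404,201),big=(207,222),s0=(238,226),s1=(234,252),s2=(177,243),dfront=(346,236),table=(270,210),box=(247,108),trayc=(208,250),sttop=(380,130)).items(): print(n,np.round(PT[uv[1],uv[0]],3))
# steriliser top
p=PT[(PT[...,2]>.172)&(PT[...,2]<.19)]; p=p[np.hypot(*(p[:,:2]-PT[130,380,:2]).T)<.25]
r=cv2.minAreaRect((p[:,:2]*1000).astype(np.float32)); print("ster",r,np.median(p[:,2]), cv2.boxPoints(r).round().tolist())
# front face of housing from side cam
# blocks on tray
t=PT[250,208]
m=((PT[...,2]>.03)&(PT[...,2]<.09)&(np.hypot(PT[...,0]-t[0],PT[...,1]-t[1])<.2)).astype(np.uint8)
n,l,st,ce=cv2.connectedComponentsWithStats(m)
for i in range(1,n):
    if st[i,4]>15:
        q=PT[l==i]; r=cv2.minAreaRect((q[:,:2]*1000).astype(np.float32)); print("blk",st[i],ce[i].round(),np.round(r[0]),np.round(r[1]),round(r[2]),q[:,2].max().round(3),np.median(q[:,2]).round(3))
big=lambda im,x0,y0,x1,y1,k: cv2.resize(im[y0:y1,x0:x1],None,fx=k,fy=k,interpolation=cv2.INTER_CUBIC)
a=big(T["img"],150,190,270,280,5); b=big(S["img"],220,255,340,390,4)
save("tray",a);
a=big(T["img"],300,150,430,260,4.0); b=big(S["img"],220,130,320,230,4.4)
h=min(a.shape[0],b.shape[0]); c=np.hstack([cv2.resize(a,None,fx=.8,fy=.8)[:350],b[:350,:380]] ) if 0 else a
s=np.hstack([cv2.resize(big(T["img"],150,190,270,280,1),(400,300)),cv2.resize(big(S["img"],220,262,350,360,1),(400,300))])
s2=np.hstack([cv2.resize(big(T["img"],300,150,430,247,1),(400,300)),cv2.resize(big(S["img"],205,125,335,222,1),(400,300))])
save("crop1",np.vstack([s,s2]))
E
python3 m.py
```

```text
bottle [ 0.598 -0.078  0.1  ]
leverhi [ 0.608 -0.219  0.183]
big [0.531 0.276 0.047]
s0 [0.531 0.192 0.035]
s1 [0.459 0.194 0.032]
s2 [0.464 0.346 0.057]
dfront [ 0.525 -0.098  0.086]
table [0.593 0.11  0.003]
box [0.834 0.197 0.138]
trayc [ 0.461  0.272 -0.002]
sttop [ 0.789 -0.152  0.181]
ster ((750.5657348632812, -134.5653839111328), (257.7346496582031, 281.756591796875), 83.88622283935547) 0.17869881330834736 [[597.0, -248.0], [877.0, -278.0], [904.0, -21.0], [624.0, 9.0]]
blk [193 211  26  26 402] [206. 224.] [527. 279.] [51. 56.] 31 0.075 0.05
blk [228 218  16  16 175] [236. 226.] [531. 199.] [36. 38.] 20 0.06 0.035
blk [166 239  18  17 183] [175. 247.] [455. 358.] [36. 39.] 31 0.06 0.034
blk [224 245  17  17 182] [232. 253.] [456. 199.] [37. 38.] 26 0.057 0.035
blk [277 244   3  13  27] [278. 249.] [476.  75.] [31.  5.] 6 0.074 0.049
```

View pics/crop1.png

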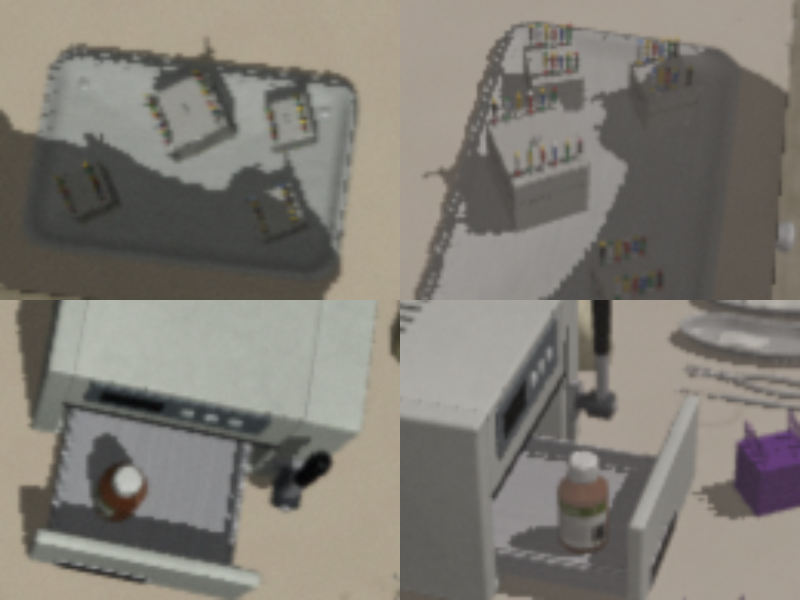

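The crop confirms the choice: the grey block at (190,112) in the crop is the biggest of the four, 51x56 mm and 50 high. The bottle and the upright lever are clear too. Next I fit the steriliser frame, drawer, bottle and tray.

```bash
cat > fr.py <<'E'
from h import *
import pickle
T=pickle.load(open("top0.pkl","rb"));S=pickle.load(open("side0.pkl","rb"))
PT,PS=pts(T),pts(S)
# left side wall fit of top plane edges: refit using only points well within
p=PT[(PT[...,2]>.174)&(PT[...,2]<.186)]; p=p[np.hypot(*(p[:,:2]-[.765,-.137]).T)<.19]
g=p[(p[:,0]>.6)]
yaw=np.radians(-6.1)
for _ in range(4):
    R=np.array([[np.cos(yaw),-np.sin(yaw)],[np.sin(yaw),np.cos(yaw)]]); L=g[:,:2]@R
    xs=L[:,0]; b=[]
    # front edge: min x per y bin
    yb=np.arange(np.percentile(L[:,1],2)+.05,np.percentile(L[:,1],98)-.01,.012)
    e=np.array([[y,L[(abs(L[:,1]-y)<.006),0].min()] for y in yb]); k=np.polyfit(e[:,0],e[:,1],1)
    yaw-=np.arctan(k[0])
R=np.array([[np.cos(yaw),-np.sin(yaw)],[np.sin(yaw),np.cos(yaw)]]);L=g[:,:2]@R
fx=np.median([L[(abs(L[:,1]-y)<.006),0].min() for y in yb]); bx=np.percentile(L[:,0],99.7)
yl,yr=np.percentile(L[:,1],99.7),np.percentile(L[:,1],.3)
print("yaw",np.degrees(yaw),"depth",bx-fx,"width",yl-yr)
o=R@np.array([ (fx+bx)/2-.125,(yl+yr)/2+.013]); print("origin",o,"from front",R@np.array([fx,(yl+yr)/2+.013]))
def tos(P): return np.concatenate([(P[...,:2]-o)@R,P[...,2:]],-1)
def tow(P): P=np.asarray(P,float); return np.concatenate([P[...,:2]@R.T+o,P[...,2:]],-1)
if __name__=="__main__":
    for n,P in(("T",PT),("S",PS)):
        Q=tos(P); f=lambda m:Q[m]
        m=(Q[...,2]>.03)&(Q[...,2]<.096)&(abs(Q[...,1])<.09)&(Q[...,0]<-.08)&(Q[...,0]>-.22)
        q=f(m); print(n,"drawer front x pct",np.percentile(q[:,0],[2,20,50,80,98]).round(4))
        m=(Q[...,2]>.095)&(Q[...,2]<.105)&(abs(Q[...,1])<.11)&(Q[...,0]<-.08)&(Q[...,0]>-.22); q=f(m)
        if len(q): print(n,"front top x",np.percentile(q[:,0],[3,97]),"y",np.percentile(q[:,1],[2,98]))
        m=(Q[...,2]>.095)&(Q[...,2]<.115)&(abs(Q[...,1])<.08)&(Q[...,0]<-.02)&(Q[...,0]>-.13); q=f(m); print(n,"cap",len(q),q.min(0),q.max(0))
        m=(Q[...,2]>.04)&(Q[...,2]<.08)&(abs(Q[...,1])<.075)&(Q[...,0]<-.015)&(Q[...,0]>-.13); q=f(m); print(n,"body",len(q),q.min(0).round(3),q.max(0).round(3))
        m=(Q[...,2]>.11)&(Q[...,1]<-.08)&(Q[...,1]>-.16)&(Q[...,0]<-.012)&(Q[...,0]>-.06); q=f(m)
        print(n,"lever",len(q),q.min(0).round(3),q.max(0).round(3),np.median(q,0).round(3))
        m=(P[...,2]>.006)&(P[...,2]<.02)&(abs(P[...,0]-.495)<.14)&(abs(P[...,1]-.265)<.18); q=P[m]
        r=cv2.minAreaRect((q[:,:2]*1000).astype(np.float32)); print("tray",r)
E
python3 fr.py
```

```text
yaw -5.478968409514528 depth 0.23364352451352255 width 0.25541106356032006
origin [ 0.63984968 -0.11085052] from front [ 0.64799055 -0.11163139]
T drawer front x pct [-0.1958 -0.1166 -0.1153 -0.1145 -0.0867]
T front top x [-0.11514937 -0.10243035] y [-0.09030041  0.09375654]
T cap 380 [-0.11612747 -0.07922444  0.0951468 ] [-0.03399638  0.07958622  0.1066922 ]
T body 297 [-0.117 -0.075  0.04 ] [-0.028  0.074  0.08 ]
T lever 96 [-0.03  -0.121  0.112] [-0.014 -0.103  0.185] [-0.025 -0.109  0.168]
tray ((506.4577941894531, 278.2957763671875), (209.736572265625, 269.8449401855469), 1.3300541639328003)
S drawer front x pct [-0.2029 -0.1773 -0.1171 -0.1165 -0.0848]
S front top x [-0.11698738 -0.10371415] y [-0.08835028  0.09665031]
S cap 280 [-0.11730392 -0.07837482  0.09501293] [-0.03690701  0.07918559  0.10699033]
S body 412 [-0.119 -0.075  0.04 ] [-0.028  0.075  0.08 ]
S lever 149 [-0.032 -0.117  0.111] [-0.014 -0.102  0.183] [-0.024 -0.108  0.153]
tray ((490.3050231933594, 278.0370788574219), (271.8335266113281, 173.81007385253906), 89.02243041992188)
```

```bash
cat > f2.py <<'E'
import fr; from fr import *
Qs=np.concatenate([tos(PS).reshape(-1,3),tos(PT).reshape(-1,3)])
m=(abs(Qs[:,0]-.008)<.012)&(Qs[:,2]>.105)&(Qs[:,2]<.17)&(abs(Qs[:,1])<.11); q=Qs[m]
k=np.polyfit(q[:,1],q[:,0],1); print("face",len(q),k,"x med",np.median(q[:,0]))
for n,P in(("T",PT),("S",PS)):
    Q=tos(P)
    m=(Q[...,2]>.12)&(Q[...,2]<.17)&(abs(Q[...,1])<.11)&(abs(Q[...,0]-.008)<.012); q=Q[m]
    if len(q)>5:print(n,"face",len(q),np.percentile(q[:,0],[5,25,50,75,95]).round(4), np.polyfit(q[:,1],q[:,0],1))
    m=(Q[...,2]>.095)&(Q[...,2]<.115)&(abs(Q[...,1])<.08)&(Q[...,0]<-.02)&(Q[...,0]>-.095); q=Q[m]
    print(n,"cap",len(q),np.percentile(q,3,axis=0).round(4),np.percentile(q,97,axis=0).round(4),q.mean(0).round(4))
    m=(Q[...,2]>.03)&(Q[...,2]<.075)&(abs(Q[...,1])<.075)&(Q[...,0]<-.02)&(Q[...,0]>-.095); q=Q[m]
    # circle fit r known
    from scipy.optimize import least_squares
    print(n,"body fit",len(q),least_squares(lambda c:np.hypot(q[:,0]-c[0],q[:,1]-c[1])-.021,[-.07,.02],loss="soft_l1",f_scale=.002).x)
    m=(Q[...,2]>.085)&(Q[...,2]<.1)&(abs(Q[...,1])<.09)&(Q[...,0]<-.095)&(Q[...,0]>-.13); q=Q[m]
    for y in(-.08,-.04,0,.04,.08):
        a=q[abs(q[:,1]-y)<.02]; print(y,a[:,0].min().round(4),a[:,0].max().round(4),end=" | ")
    # side edges of housing
    m=(Q[...,2]>.12)&(Q[...,2]<.17)&(Q[...,0]>.03)&(Q[...,0]<.22)&(Q[...,1]>.09)&(Q[...,1]<.14); q=Q[m]
    if len(q)>5:print(n,"left wall y",np.percentile(q[:,1],[10,50,90]),np.polyfit(q[:,0],q[:,1],1))
    m=(Q[...,2]>.022)&(Q[...,2]<.045)&(abs(Q[...,1])<.1)&(Q[...,0]>-.09)&(Q[...,0]<-.02);q=Q[m];print("pan walls y",np.percentile(q[:,1],[1,5,95,99]))
    m=(Q[...,2]>.06)&(Q[...,2]<.095)&(Q[...,0]<-.1)&(Q[...,0]>-.125)&(abs(Q[...,1])<.13);q=Q[m];print("front y",np.percentile(q[:,1],[.5,99.5]))
E
python3 f2.py
```

```text
yaw -5.478968409514528 depth 0.23364352451352255 width 0.25541106356032006
origin [ 0.63984968 -0.11085052] from front [ 0.64799055 -0.11163139]
face 1289 [-0.00250998  0.00633153] x med 0.006416541492383485
T face 528 [0.0045 0.0058 0.0066 0.0083 0.0093] [-0.00323683  0.00687103]
T cap 76 [-0.0578  0.0188  0.0956] [-0.0351  0.04    0.1052] [-0.0474  0.0296  0.1018]
T body fit 74 [-0.07838176  0.04250366]
-0.08 -0.1161 -0.0986 | -0.04 -0.116 -0.0982 | 0 -0.1156 -0.0982 | 0.04 -0.1153 -0.0987 | 0.08 -0.1155 -0.0982 | T left wall y [0.11516434 0.11602657 0.11632364] [-0.00799108  0.11686249]
pan walls y [-0.08419851 -0.0834196   0.08409941  0.08461032]
front y [-0.09459656  0.09740852]
S face 471 [0.0026 0.0038 0.0046 0.0064 0.0074] [0.00114778 0.00491893]
S cap 69 [-0.0598  0.0219  0.0955] [-0.0392  0.0426  0.1058] [-0.0497  0.034   0.1017]
S body fit 233 [-0.04802655  0.02917653]
-0.08 -0.1171 -0.1052 | -0.04 -0.1173 -0.1001 | 0 -0.1173 -0.1006 | 0.04 -0.117 -0.1007 | 0.08 -0.1172 -0.101 | S left wall y [0.11435468 0.11619244 0.11824159] [0.0013883  0.11606381]
pan walls y [-0.08313132 -0.08173061  0.08616799  0.08739938]
front y [-0.08640092  0.10001973]
```

```bash
cat > go.py <<'E'
import sys; from h import *
from scipy.spatial.transform import Rotation as Ro
O=np.array([.6454,-.1104]); YAW=np.radians(-5.5)
RS=np.array([[np.cos(YAW),-np.sin(YAW)],[np.sin(YAW),np.cos(YAW)]])
def w(x,y): return O+RS@[x,y]
def go(p,psi=None,tilt=0):
    """shift/turn in tool axes for TCP p; tool y at yaw psi deg; tilt = lean about tool y (deg)"""
    o=ctrl.get_obs(); q=o["eef_rot"]; R0=Ro.from_quat(np.r_[q[1:],q[0]])
    s,c=np.sin(np.radians(psi)),np.cos(np.radians(psi))
    R1=Ro.from_matrix(np.array([[-s,c,0],[c,s,0],[0,0,-1]]))*Ro.from_rotvec([0,np.radians(tilt),0])
    d=R0.inv().apply(np.array(p)-o["eef_pos"]); t=(R0.inv()*R1).as_rotvec(degrees=True)
    print("t",round(o["time_s"],2),"pos",o["eef_pos"].round(4),"open",round(o["opening"],3),"F",o["wrist_force"].round(1)); print("shift",d.round(4),"turn",t.round(2),"rows",np.ceil(max(np.linalg.norm(d)/.0417,np.linalg.norm(t)/7.16)))
E
python3 -c "
from go import *
b=w(-.054,.030);print(b); go([*b,.21],84.5)"
```

```text
[ 0.59452398 -0.07536244]
t 0.1 pos [0.1811 0.5453 0.2555] open 0.998 F [-1.4 -1.  -0.1]
shift [-0.5881 -0.4585  0.046 ] turn [ -0.08  -0.03 -12.88] rows 18.0
```

Call:
servo_tool --series "-0.46 -0.588 -0.4585 0.046 0 0 -12.9;-0.46 -0.588 -0.4585 0.046 0 0 -12.9;-0.46 -0.588 -0.4585 0.046 0 0 -12.9;-0.46 -0.588 -0.4585 0.046 0 0 -12.9;-0.46 -0.588 -0.4585 0.046 0 0 -12.9;-0.46 -0.588 -0.4585 0.046 0 0 -12.9;-0.46 -0.588 -0.4585 0.046 0 0 -12.9;-0.46 -0.588 -0.4585 0.046 0 0 -12.9;-0.46 -0.588 -0.4585 0.046 0 0 -12.9;-0.46 -0.588 -0.4585 0.046 0 0 -12.9;-0.46 -0.588 -0.4585 0.046 0 0 -12.9;-0.46 -0.588 -0.4585 0.046 0 0 -12.9"

```text
time_s: 1.1
eef_pos: [0.4573, 0.1303, 0.2254]
eef_rot: [-0.0, 0.048, 0.999, 0.0]
wrist_force: [1.4, -0.0, 0.2]
opening: 0.729
grasp_force: 0.0
```

```bash
python3 -c "
from go import *
b=w(-.054,.030);go([*b,.21],84.5)"
```

```text
t 1.1 pos [0.4573 0.1303 0.2254] open 0.729 F [ 1.4 -0.   0.2]
shift [-0.1563 -0.1916  0.0154] turn [ 0.01 -0.    0.01] rows 6.0
```

Call:
servo_tool --series "-0.46 -0.156 -0.192 0.015 0 0 0;-0.46 -0.156 -0.192 0.015 0 0 0;-0.46 -0.156 -0.192 0.015 0 0 0;-0.46 -0.156 -0.192 0.015 0 0 0;-0.46 -0.156 -0.192 0.015 0 0 0;-0.46 -0.156 -0.192 0.015 0 0 0;-0.46 -0.156 -0.192 0.015 0 0 0;-0.46 -0.156 -0.192 0.015 0 0 0"

```text
time_s: 1.77
eef_pos: [0.5939, -0.0758, 0.2094]
eef_rot: [-0.001, 0.049, 0.999, 0.0]
wrist_force: [0.2, 0.1, -0.2]
opening: 0.733
grasp_force: 0.0
```

```bash
cat > look.py <<'E'
from go import *
import sys
def crops(name,ct,cs,kt=3,ks=3):
    o=[]
    for n,ctr in(("top",ct),("side",cs)):
        c=cam(n); u,v=proj(c,ctr)[0].astype(int); W,H=65,70
        u=min(max(u,W),560-W); v=min(max(v,H),420-H)
        o.append(cv2.resize(c["img"][v-H:v+H,u-W:u+W],(390,420),interpolation=cv2.INTER_CUBIC))
    save(name,np.hstack(o))
E
python3 -c "
from look import *
b=w(-.054,.030);go([*b,.071],84.5)
crops('b1',[*b,.1],[*b,.1])"
```

```text
t 1.77 pos [ 0.5939 -0.0758  0.2094] open 0.733 F [ 0.2  0.1 -0.2]
shift [-0.0009  0.0004  0.1384] turn [ 0.02 -0.11 -0.17] rows 4.0
```

View pics/b1.png

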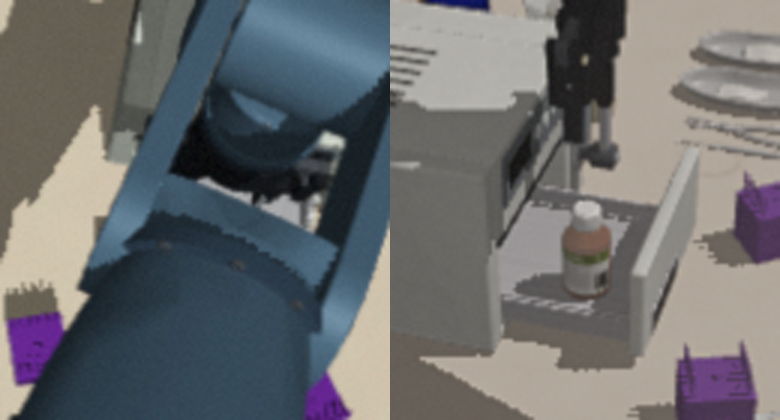

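The side view shows the gripper at (585,80) above the open drawer, with the bottle cap at (587,215) below it. The arm hides the top view. I go down over the bottle.

Call:
servo_tool --series "-0.46 -0.001 0 0.03 0 0 0;-0.46 -0.001 0 0.06 0 0 0;-0.46 -0.001 0 0.09 0 0 0;-0.46 -0.001 0 0.11 0 0 0;-0.46 -0.001 0 0.125 0 0 0;-0.46 -0.001 0 0.138 0 0 0;-0.46 -0.001 0 0.138 0 0 0"

```text
time_s: 2.45
eef_pos: [0.5925, -0.072, 0.0701]
eef_rot: [-0.002, 0.047, 0.999, 0.001]
wrist_force: [-1.0, 0.7, -0.1]
opening: 0.727
grasp_force: 0.0
```

Call:
servo_tool --series "1 0 0 0 0 0 0;1 0 0 0 0 0 0;1 0 0 0 0 0 0;1 0 0 0 0 0 0;1 0 0 0 0 0 0;1 0 0 0 0 0 0"

```text
time_s: 2.95
eef_pos: [0.5958, -0.074, 0.0743]
eef_rot: [0.001, 0.048, 0.999, -0.0]
wrist_force: [-1.0, 1.0, 6.3]
opening: 0.469
grasp_force: 61.2
```

Call:
servo_tool --series "1 0 0 -0.02 0 0 0;1 0 0 -0.05 0 0 0;1 0 0 -0.09 0 0 0;1 0 0 -0.13 0 0 0;1 0 0 -0.14 0 0 0;1 0 0 -0.14 0 0 0"

```text
time_s: 3.45
eef_pos: [0.5971, -0.0746, 0.2176]
eef_rot: [0.004, 0.048, 0.999, -0.001]
wrist_force: [-0.3, 0.4, -1.8]
opening: 0.469
grasp_force: 60.8
```

```bash
python3 -c "
from look import *
go([.447,.279,.18],120); print(ctrl.get_obs()['grasp_force'])"
```

```text
t 3.45 pos [ 0.5971 -0.0746  0.2176] open 0.469 F [-0.3  0.4 -1.8]
shift [0.1835 0.3377 0.0354] turn [ -0.26   0.44 -35.48] rows 10.0
60.78041391556326
```

Call:
servo_tool --series "1 0.1835 0.3375 0.035 0 0 -35.5;1 0.1835 0.3375 0.035 0 0 -35.5;1 0.1835 0.3375 0.035 0 0 -35.5;1 0.1835 0.3375 0.035 0 0 -35.5;1 0.1835 0.3375 0.035 0 0 -35.5;1 0.1835 0.3375 0.035 0 0 -35.5;1 0.1835 0.3375 0.035 0 0 -35.5;1 0.1835 0.3375 0.035 0 0 -35.5;1 0.1835 0.3375 0.035 0 0 -35.5;1 0.1835 0.3375 0.035 0 0 -35.5;1 0.1835 0.3375 0.035 0 0 -35.5;1 0.1835 0.3375 0.035 0 0 -35.5"

```text
time_s: 4.45
eef_pos: [0.4432, 0.2795, 0.176]
eef_rot: [-0.001, -0.26, 0.966, -0.0]
wrist_force: [0.1, -0.6, -1.2]
opening: 0.467
grasp_force: 61.0
```

```bash
python3 -c "
from look import *
go([.447,.279,.06],120)
p=[.447,.279,.1]; crops('b2',p,p)
c=cam('side');P=pts(c);hh=c['img'].astype(int)
m=(hh[...,0]-hh[...,2]>35)&(np.hypot(P[...,0]-.447,P[...,1]-.279)<.06)&(P[...,2]>.05);print(m.sum(),P[m].min(0),P[m].max(0))"
```

```text
t 4.45 pos [0.4432 0.2795 0.176 ] open 0.467 F [ 0.1 -0.6 -1.2]
shift [-0.0034 -0.0023  0.116 ] turn [-0.   -0.17  0.14] rows 3.0
59 [0.43042761 0.2781024  0.06951386] [0.50378867 0.29981976 0.19039116]
```

View pics/b2.png

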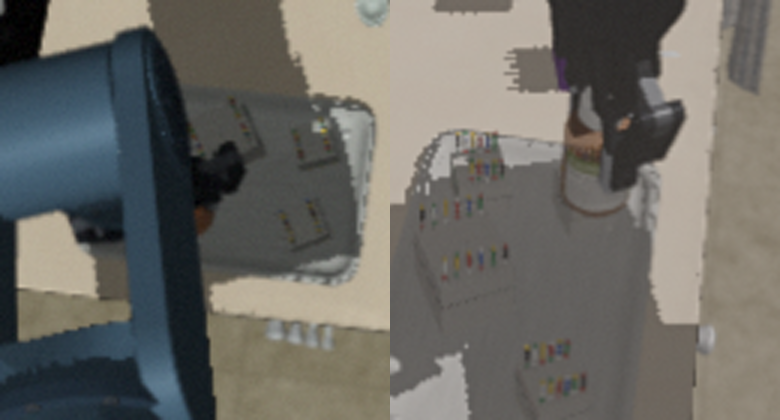

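The side view shows the bottle hanging upright in the gripper at (595,165) over the empty part of the tray, clear of the blocks. I lower it.

Call:
servo_tool --series "1 -0.003 -0.002 0.035 0 0 0;1 -0.003 -0.002 0.07 0 0 0;1 -0.003 -0.002 0.09 0 0 0;1 -0.003 -0.002 0.105 0 0 0;1 -0.003 -0.002 0.112 0 0 0;1 -0.003 -0.002 0.115 0 0 0;1 -0.003 -0.002 0.115 0 0 0"

```text
time_s: 5.18
eef_pos: [0.4484, 0.2787, 0.0626]
eef_rot: [-0.0, -0.258, 0.966, -0.0]
wrist_force: [-0.2, 0.2, -0.6]
opening: 0.47
grasp_force: 61.0
```

Call:
servo_tool --series "1 0 0 0.002 0 0 0;1 0 0 0.004 0 0 0;1 0 0 0.004 0 0 0;1 0 0 0.004 0 0 0"

```text
time_s: 5.52
eef_pos: [0.4483, 0.2796, 0.0593]
eef_rot: [0.001, -0.259, 0.966, 0.0]
wrist_force: [0.1, 0.4, -0.9]
opening: 0.467
grasp_force: 61.0
```

Call:
servo_tool --series "1 0 0 0.0015 0 0 0;1 0 0 0.003 0 0 0;1 0 0 0.003 0 0 0"

```text
time_s: 5.77
eef_pos: [0.4481, 0.2796, 0.0558]
eef_rot: [0.0, -0.259, 0.966, 0.0]
wrist_force: [-0.2, -0.2, 1.0]
opening: 0.466
grasp_force: 61.2
```

Call:
servo_tool --series "1 0 0 0.001 0 0 0;1 0 0 0.001 0 0 0"

```text
time_s: 5.93
eef_pos: [0.4482, 0.2796, 0.0558]
eef_rot: [0.0, -0.259, 0.966, -0.0]
wrist_force: [-3.8, -2.1, 10.7]
opening: 0.466
grasp_force: 62.3
```

Call:
servo_tool --series "-0.3 0 0 0 0 0 0;-0.3 0 0 0 0 0 0;-0.3 0 0 0 0 0 0;-0.3 0 0 0 0 0 0;-0.3 0 0 -0.02 0 0 0;-0.3 0 0 -0.05 0 0 0;-0.3 0 0 -0.09 0 0 0;-0.3 0 0 -0.13 0 0 0;-0.3 0 0 -0.13 0 0 0"

```text
time_s: 6.68
eef_pos: [0.4524, 0.2811, 0.193]
eef_rot: [0.007, -0.259, 0.966, 0.0]
wrist_force: [1.2, -0.7, 1.2]
opening: 0.652
grasp_force: 0.0
```

```bash
python3 -c "
from look import *
go([.527,.279,.17],31)"
```

```text
t 6.68 pos [0.4524 0.2811 0.193 ] open 0.652 F [ 1.2 -0.7  1.2]
shift [-0.0632 -0.0391  0.0239] turn [ 0.48  0.72 89.03] rows 13.0
```

Call:
servo_tool --series "-0.75 -0.063 -0.039 0.02 0 0 89;-0.75 -0.063 -0.039 0.02 0 0 89;-0.75 -0.063 -0.039 0.02 0 0 89;-0.75 -0.063 -0.039 0.02 0 0 89;-0.75 -0.063 -0.039 0.02 0 0 89;-0.75 -0.063 -0.039 0.02 0 0 89;-0.75 -0.063 -0.039 0.02 0 0 89;-0.75 -0.063 -0.039 0.02 0 0 89;-0.75 -0.063 -0.039 0.02 0 0 89;-0.75 -0.063 -0.039 0.02 0 0 89;-0.75 -0.063 -0.039 0.02 0 0 89;-0.75 -0.063 -0.039 0.02 0 0 89"

```text
time_s: 7.68
eef_pos: [0.5218, 0.2771, 0.1641]
eef_rot: [-0.0, 0.472, 0.882, -0.0]
wrist_force: [0.1, 0.4, 0.1]
opening: 0.878
grasp_force: 0.0
```

```bash
python3 -c "
from look import *
go([.527,.279,.042],31)
p=[.49,.279,.06]; crops('k1',p,p)
c=cam('side');P=pts(c)
m=(P[...,2]>.035)&(P[...,2]<.054)&(np.hypot(P[...,0]-.527,P[...,1]-.279)<.05); q=P[m];print(cv2.minAreaRect((q[:,:2]*1000).astype(np.float32)))
m=(P[...,2]>.06)&(P[...,2]<.1)&(np.hypot(P[...,0]-.447,P[...,1]-.279)<.035);print('bottle',m.sum(),P[m].min(0),P[m].max(0))"
```

```text
t 7.68 pos [0.5218 0.2771 0.1641] open 0.878 F [0.1 0.4 0.1]
shift [-0.0013  0.0054  0.1221] turn [-0.02 -0.01  2.72] rows 3.0
((524.9630737304688, 281.96533203125), (50.56019592285156, 57.883872985839844), 31.943449020385742)
bottle 296 [0.42974436 0.27163657 0.06007817] [0.46752221 0.30083643 0.08761877]
```

View pics/k1.png

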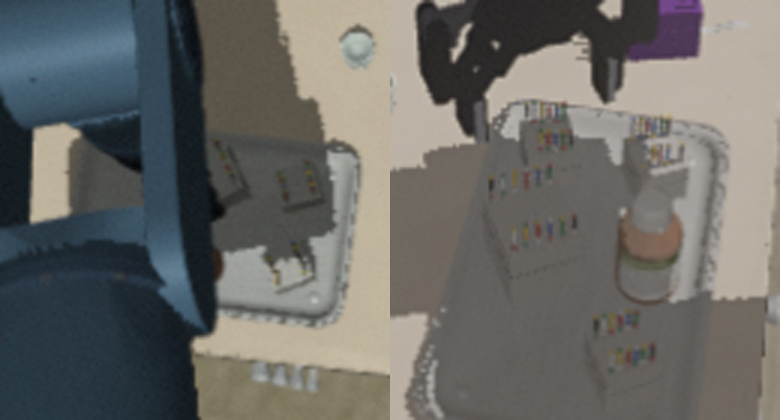

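The bottle stands upright on the tray at side crop (650,250). The big block at (530,230) lies under the open fingers at (475,120) and (610,80). Both views put its centre near (526,280). I go down.

Call:
servo_tool --series "-0.75 -0.001 0.005 0.02 0 0 2.7;-0.75 -0.001 0.005 0.05 0 0 2.7;-0.75 -0.001 0.005 0.08 0 0 2.7;-0.75 -0.001 0.005 0.1 0 0 2.7;-0.75 -0.001 0.005 0.115 0 0 2.7;-0.75 -0.001 0.005 0.121 0 0 2.7;-0.75 -0.001 0.005 0.121 0 0 2.7"

```text
time_s: 8.42
eef_pos: [0.5254, 0.2787, 0.0418]
eef_rot: [-0.001, 0.488, 0.873, -0.001]
wrist_force: [-0.5, 0.4, -0.5]
opening: 0.878
grasp_force: 0.0
```

Call:
servo_tool --series "1 0 0 0 0 0 0;1 0 0 0 0 0 0;1 0 0 0 0 0 0;1 0 0 0 0 0 0;1 0 0 0 0 0 0;1 0 0 0 0 0 0"

```text
time_s: 8.92
eef_pos: [0.5279, 0.2795, 0.0454]
eef_rot: [0.001, 0.489, 0.872, 0.001]
wrist_force: [-0.4, -0.1, 6.9]
opening: 0.575
grasp_force: 64.6
```

Call:
servo_tool --series "1 0 0 -0.02 0 0 0;1 0 0 -0.05 0 0 0;1 0 0 -0.09 0 0 0;1 0 0 -0.13 0 0 0;1 0 0 -0.15 0 0 0;1 0 0 -0.15 0 0 0;1 0 0 -0.15 0 0 0"

```text
time_s: 9.5
eef_pos: [0.527, 0.2793, 0.1945]
eef_rot: [0.001, 0.489, 0.872, 0.001]
wrist_force: [-1.7, 0.2, -4.6]
opening: 0.576
grasp_force: 63.9
```

```bash
python3 -c "
from look import *
b=w(-.054,0);print(b);go([*b,.185],84.5)"
```

```text
[ 0.59164861 -0.10522433]
t 9.5 pos [0.527  0.2793 0.1945] open 0.576 F [-1.7  0.2 -4.6]
shift [-0.3619 -0.1451  0.0094] turn [  0.11   0.09 -53.11] rows 10.0
```

Call:
servo_tool --series "1 -0.362 -0.145 0 0 0 -53.1;1 -0.362 -0.145 0 0 0 -53.1;1 -0.362 -0.145 0 0 0 -53.1;1 -0.362 -0.145 0 0 0 -53.1;1 -0.362 -0.145 0 0 0 -53.1;1 -0.362 -0.145 0 0 0 -53.1;1 -0.362 -0.145 0 0 0 -53.1;1 -0.362 -0.145 0 0 0 -53.1;1 -0.362 -0.145 0 0 0 -53.1;1 -0.362 -0.145 0 0 0 -53.1;1 -0.362 -0.145 0 0 0 -53.1;1 -0.362 -0.145 0 0 0 -53.1"

```text
time_s: 10.5
eef_pos: [0.5897, -0.1072, 0.1903]
eef_rot: [-0.003, 0.05, 0.999, 0.001]
wrist_force: [-0.3, 0.8, -4.5]
opening: 0.572
grasp_force: 64.0
```

```bash
python3 -c "
from look import *
b=w(-.054,0);go([*b,.068],84.5)
p=[*b,.12]; crops('k2',p,p)
c=cam('side');P=pts(c);g=c['img']
X=np.concatenate([(P[...,:2]-O)@RS,P[...,2:]],-1)
m=(X[...,2]>.085)&(X[...,2]<.101)&(X[...,0]<-.09)&(X[...,0]>-.14)&(abs(X[...,1])<.09);print('front',np.percentile(X[m][:,0],[3,97]))
"
```

```text
t 10.5 pos [ 0.5897 -0.1072  0.1903] open 0.572 F [-0.3  0.8 -4.5]
shift [-0.0024  0.0019  0.1223] turn [ 0.09 -0.29 -0.25] rows 3.0
front [-0.12253848 -0.10857823]
```

View pics/k2.png

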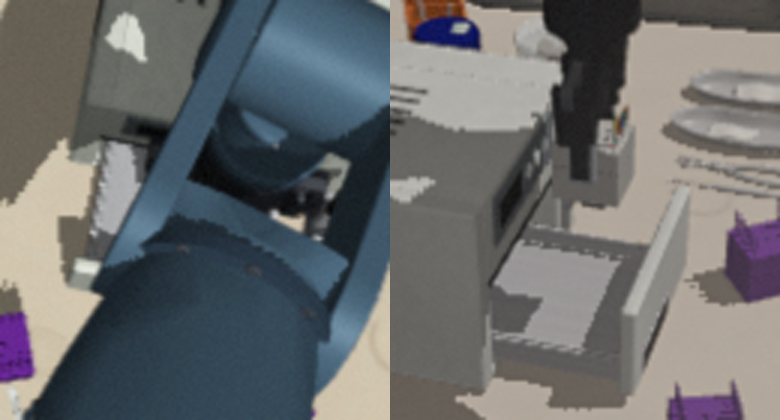

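The side view shows the block hanging upright at (595,165) over the empty drawer, and the drawer hasn't moved. I lower it.

Call:
servo_tool --series "1 -0.002 0.002 0.03 0 0 0;1 -0.002 0.002 0.06 0 0 0;1 -0.002 0.002 0.085 0 0 0;1 -0.002 0.002 0.105 0 0 0;1 -0.002 0.002 0.115 0 0 0;1 -0.002 0.002 0.121 0 0 0;1 -0.002 0.002 0.121 0 0 0"

```text
time_s: 11.23
eef_pos: [0.5928, -0.1024, 0.0715]
eef_rot: [-0.001, 0.047, 0.999, 0.0]
wrist_force: [-0.3, 0.5, -3.4]
opening: 0.576
grasp_force: 64.0
```

Call:
servo_tool --series "1 0 0 0.0015 0 0 0;1 0 0 0.003 0 0 0;1 0 0 0.003 0 0 0"

```text
time_s: 11.48
eef_pos: [0.5944, -0.1038, 0.0708]
eef_rot: [0.001, 0.048, 0.999, -0.0]
wrist_force: [0.4, -0.2, -2.9]
opening: 0.574
grasp_force: 64.0
```

Call:
servo_tool --series "1 0 0 0.002 0 0 0;1 0 0 0.004 0 0 0;1 0 0 0.004 0 0 0;1 0 0 0.004 0 0 0"

```text
time_s: 11.82
eef_pos: [0.5934, -0.1037, 0.0656]
eef_rot: [-0.0, 0.048, 0.999, 0.0]
wrist_force: [-0.6, -0.3, -2.9]
opening: 0.578
grasp_force: 64.0
```

Call:
servo_tool --series "1 0 0 0.0015 0 0 0;1 0 0 0.002 0 0 0;1 0 0 0.002 0 0 0"

```text
time_s: 12.07
eef_pos: [0.5938, -0.1037, 0.0639]
eef_rot: [0.0, 0.048, 0.999, -0.0]
wrist_force: [0.4, 0.4, -2.0]
opening: 0.581
grasp_force: 64.2
```

Call:
servo_tool --series "1 0 0 0.001 0 0 0;1 0 0 0.0015 0 0 0;1 0 0 0.0015 0 0 0"

```text
time_s: 12.32
eef_pos: [0.5949, -0.1039, 0.0638]
eef_rot: [0.001, 0.048, 0.999, -0.0]
wrist_force: [0.5, 1.3, 6.6]
opening: 0.574
grasp_force: 65.3
```

Call:
servo_tool --series "-0.5 0 0 0 0 0 0;-0.5 0 0 0 0 0 0;-0.5 0 0 0 0 0 0;-0.5 0 0 0 0 0 0;-0.5 0 0 -0.02 0 0 0;-0.5 0 0 -0.05 0 0 0;-0.5 0 0 -0.09 0 0 0;-0.5 0 0 -0.13 0 0 0;-0.5 0 0 -0.16 0 0 0;-0.5 0 0 -0.16 0 0 0"

```text
time_s: 13.15
eef_pos: [0.5972, -0.105, 0.2304]
eef_rot: [0.006, 0.048, 0.999, -0.002]
wrist_force: [0.6, -0.7, -0.3]
opening: 0.749
grasp_force: 0.0
```

```bash
cat > chk.py <<'E'
from look import *
c=cam('side');P=pts(c)
X=np.concatenate([(P[...,:2]-O)@RS,P[...,2:]],-1)
m=(X[...,2]>.05)&(X[...,2]<.101)&(X[...,0]<-.09)&(X[...,0]>-.14)&(abs(X[...,1])<.09)
if m.sum(): print('front',np.percentile(X[m][:,0],[3,97]))
m=(X[...,2]>.06)&(X[...,2]<.11)&(X[...,0]>-.1)&(X[...,0]<-.012)&(abs(X[...,1])<.07); q=X[m]
if len(q)>4: print('block',len(q),q.min(0),q.max(0),cv2.minAreaRect((q[q[:,2]<.078][:,:2]*1000).astype(np.float32)))
E
python3 -c "
from chk import *
a=w(-.19,0);go([*a,.16],84.5,0)"
```

```text
front [-0.12120329 -0.10810505]
block 343 [-0.08285046 -0.02457083  0.06017465] [-0.02561498  0.03461033  0.09403512] ((-54.92083740234375, 4.258695602416992), (57.68979263305664, 57.11043167114258), 84.92809295654297)
t 13.2 pos [ 0.5959 -0.1045  0.2269] open 0.754 F [0.9 0.1 0. ]
shift [ 0.1407 -0.001   0.0657] turn [-0.14  0.48 -0.02] rows 4.0
```

The block stands upright in the drawer with its top at 94 mm, and the drawer is unmoved. Now I back off, lean the tool, and push.

```bash
python3 -c "
from go import *
a=w(-.20,0);go([*a,.19],84.5,-45)"
```

```text
t 13.2 pos [ 0.5959 -0.1045  0.2269] open 0.754 F [0.9 0.1 0. ]
shift [ 0.1505 -0.0011  0.0357] turn [-1.400e-01 -4.452e+01  4.000e-02] rows 7.0
```

Call:
servo_tool --series "1 0.04 -0.001 0 0 0 0;1 0.08 -0.001 0 0 -5 0;1 0.15 -0.001 0.036 0 -44.5 0;1 0.15 -0.001 0.036 0 -44.5 0;1 0.15 -0.001 0.036 0 -44.5 0;1 0.15 -0.001 0.036 0 -44.5 0;1 0.15 -0.001 0.036 0 -44.5 0;1 0.15 -0.001 0.036 0 -44.5 0;1 0.15 -0.001 0.036 0 -44.5 0;1 0.15 -0.001 0.036 0 -44.5 0;1 0.15 -0.001 0.036 0 -44.5 0"

```text
time_s: 14.12
eef_pos: [0.4435, -0.0902, 0.1852]
eef_rot: [0.377, 0.045, 0.925, -0.018]
wrist_force: [-0.5, -0.1, 0.2]
opening: 0.001
grasp_force: 0.0
```

```bash
python3 -c "
from go import *
a=w(-.178,0);go([*a,.078],84.5,-45); a=w(-.05,0);go([*a,.078],84.5,-45)"
```

```text
t 14.12 pos [ 0.4435 -0.0902  0.1852] open 0.001 F [-0.5 -0.1  0.2]
shift [ 0.0572 -0.0008  0.0941] turn [-0.03 -0.62 -0.1 ] rows 3.0
t 14.12 pos [ 0.4435 -0.0902  0.1852] open 0.001 F [-0.5 -0.1  0.2]
shift [-0.0343 -0.0006  0.1836] turn [-0.03 -0.62 -0.1 ] rows 5.0
```

Call:
servo_tool --series "1 0.057 -0.001 0.094 0 -0.6 0;1 0.057 -0.001 0.094 0 -0.6 0;1 0.057 -0.001 0.094 0 -0.6 0;1 0.057 -0.001 0.094 0 -0.6 0;1 0.057 -0.001 0.094 0 -0.6 0;1 0.05 -0.001 0.101 0 -0.6 0;1 0.044 -0.001 0.107 0 -0.6 0;1 0.039 -0.001 0.112 0 -0.6 0;1 0.035 -0.001 0.116 0 -0.6 0;1 0.035 -0.001 0.116 0 -0.6 0"

```text
time_s: 14.95
eef_pos: [0.5058, -0.0884, 0.1161]
eef_rot: [0.36, 0.051, 0.931, -0.02]
wrist_force: [-0.7, -0.7, 0.7]
opening: 0.002
grasp_force: 0.0
```

```bash
python3 -c "
from go import *
for X in(-.04,-.03): a=w(X,0);go([*a,.078],84.5,-45)"
```

```text
t 14.95 pos [ 0.5058 -0.0884  0.1161] open 0.002 F [-0.7 -0.7  0.7]
shift [-0.0493 -0.0071  0.0962] turn [-0.52 -2.76 -0.56] rows 3.0
t 14.95 pos [ 0.5058 -0.0884  0.1161] open 0.002 F [-0.7 -0.7  0.7]
shift [-0.0567 -0.007   0.1029] turn [-0.52 -2.76 -0.56] rows 3.0
```

```bash
python3 -c "
from chk import *
print(ctrl.get_obs()['q'].round(3))
a=w(-.178,0);go([*a,.078],84.5,-45)"
```

```text
front [-0.1213979  -0.10775591]
block 351 [-0.08252752 -0.02412854  0.06001175] [-0.02449713  0.03142969  0.09440985] ((-53.53031921386719, 3.571260452270508), (55.68452835083008, 57.869747161865234), 89.70140075683594)
[-0.595 -0.043  2.379  1.195  0.344 -3.117]
t 15.0 pos [ 0.505  -0.088   0.1156] open -0.003 F [-0.7 -0.2 -0.1]
shift [ 0.0519 -0.0094  0.0037] turn [-0.49 -2.81 -0.57] rows 2.0
```

The wrist came near singular at a 45° lean, and no contact was made. I back off and use a lean of about 27°.

```bash
python3 -c "
from go import *
a=w(-.20,0);go([*a,.16],84.5,-27)"
```

```text
t 15.0 pos [ 0.505  -0.088   0.1156] open -0.003 F [-0.7 -0.2 -0.1]
shift [ 0.0131 -0.0096 -0.0719] turn [-0.4  15.19 -0.64] rows 3.0
```

Call:
servo_tool --series "1 0.013 -0.0095 -0.072 -0.4 15 -0.6;1 0.013 -0.0095 -0.072 -0.4 15 -0.6;1 0.013 -0.0095 -0.072 -0.4 15 -0.6;1 0.013 -0.0095 -0.072 -0.4 15 -0.6;1 0.013 -0.0095 -0.072 -0.4 15 -0.6;1 0.013 -0.0095 -0.072 -0.4 15 -0.6;1 0.013 -0.0095 -0.072 -0.4 15 -0.6"

```text
time_s: 15.58
eef_pos: [0.4462, -0.0909, 0.1603]
eef_rot: [0.236, 0.047, 0.971, -0.011]
wrist_force: [-0.7, 0.2, -0.2]
opening: -0.001
grasp_force: 0.0
```

```bash
python3 -c "
from go import *
print(ctrl.get_obs()['q'].round(3))
a=w(-.185,0);go([*a,.075],84.5,-27)"
```

```text
[-0.62  -0.27   2.323  0.364  0.702 -2.328]
t 15.58 pos [ 0.4462 -0.0909  0.1603] open -0.001 F [-0.7  0.2 -0.2]
shift [ 0.0257 -0.0004  0.0827] turn [ 0.01  0.31 -0.03] rows 3.0
```

Call:
servo_tool --series "1 0.026 0 0.083 0 0.3 0;1 0.026 0 0.083 0 0.3 0;1 0.026 0 0.083 0 0.3 0;1 0.026 0 0.083 0 0.3 0;1 0.026 0 0.083 0 0.3 0;1 0.026 0 0.083 0 0.3 0"

```text
time_s: 16.08
eef_pos: [0.4618, -0.0931, 0.0766]
eef_rot: [0.234, 0.047, 0.971, -0.012]
wrist_force: [0.0, -0.4, 0.6]
opening: -0.0
grasp_force: 0.0
```

```bash
python3 -c "
from go import *
print(ctrl.get_obs()['q'].round(3))
for X in (-.145,-.035): a=w(X,0);go([*a,.075],84.5,-27)"
```

```text
[-0.594 -0.003  2.324  0.52   0.45  -2.497]
t 16.08 pos [ 0.4618 -0.0931  0.0766] open -0.0 F [ 0.  -0.4  0.6]
shift [-0.0344  0.0004  0.0194] turn [-0.09  0.11 -0.04] rows 1.0
t 16.08 pos [ 0.4618 -0.0931  0.0766] open -0.0 F [ 0.  -0.4  0.6]
shift [-0.1323  0.0006  0.0695] turn [-0.09  0.11 -0.04] rows 4.0
```

Call:
servo_tool --series "1 -0.016 0 0.009 0 0 0;1 -0.029 0 0.016 0 0 0;1 -0.036 0 0.02 0 0 0;1 -0.042 0 0.023 0 0 0;1 -0.048 0 0.026 0 0 0;1 -0.055 0 0.029 0 0 0;1 -0.062 0 0.033 0 0 0;1 -0.069 0 0.037 0 0 0;1 -0.076 0 0.041 0 0 0;1 -0.083 0 0.044 0 0 0;1 -0.09 0 0.048 0 0 0;1 -0.096 0 0.051 0 0 0"

```text
time_s: 17.08
eef_pos: [0.5693, -0.1028, 0.0714]
eef_rot: [0.232, 0.047, 0.972, -0.011]
wrist_force: [-1.3, 0.0, 0.1]
opening: -0.001
grasp_force: 0.7
```

```bash
python3 -c "
from chk import *
m=(X[...,2]>.085)&(X[...,2]<.102)&(X[...,0]<-.005)&(X[...,0]>-.14)&(X[...,1]>.05)&(X[...,1]<.09);print('fr',m.sum(),np.percentile(X[m][:,0],[3,50,97]))
for x in (-.05,-.036,-.026): a=w(x,0);go([*a,.075],84.5,-27)"
```

```text
front [-0.10987815 -0.09096361]
block 517 [-0.09921182 -0.0695151   0.06008023] [-0.01233489  0.06956023  0.10984843] ((-57.24457931518555, -0.9873275756835938), (102.54895782470703, 92.2958755493164), 49.996456146240234)
fr 68 [-0.05952523 -0.05522737 -0.04682774]
t 17.13 pos [ 0.5704 -0.1033  0.0721] open -0.001 F [ 0.6 -0.6  0.3]
shift [-0.0239  0.0001  0.0088] turn [-0.01 -0.1  -0.1 ] rows 1.0
t 17.13 pos [ 0.5704 -0.1033  0.0721] open -0.001 F [ 0.6 -0.6  0.3]
shift [-0.0364  0.0002  0.0152] turn [-0.01 -0.1  -0.1 ] rows 1.0
t 17.13 pos [ 0.5704 -0.1033  0.0721] open -0.001 F [ 0.6 -0.6  0.3]
shift [-0.0453  0.0002  0.0197] turn [-0.01 -0.1  -0.1 ] rows 2.0
```

Call:
servo_tool --series "1 -0.007 0 0.003 0 0 0;1 -0.014 0 0.006 0 0 0;1 -0.021 0 0.009 0 0 0;1 -0.026 0 0.011 0 0 0;1 -0.031 0 0.013 0 0 0;1 -0.034 0 0.0145 0 0 0;1 -0.036 0 0.0155 0 0 0;1 -0.036 0 0.0155 0 0 0"

```text
time_s: 17.8
eef_pos: [0.6072, -0.1065, 0.074]
eef_rot: [0.231, 0.047, 0.972, -0.011]
wrist_force: [-4.8, 0.3, 0.3]
opening: 0.004
grasp_force: 2.2
```

Call:
servo_tool --series "1 -0.001 0 0.0005 0 0 0;1 -0.002 0 0.001 0 0 0;1 -0.003 0 0.0015 0 0 0;1 -0.003 0 0.0015 0 0 0"

```text
time_s: 18.13
eef_pos: [0.6107, -0.1069, 0.0741]
eef_rot: [0.231, 0.047, 0.972, -0.011]
wrist_force: [-2.5, -0.1, -0.8]
opening: 0.001
grasp_force: 1.4
```

```bash
cat > fr3.py <<'E'
from chk import *
m=(X[...,2]>.085)&(X[...,2]<.102)&(X[...,0]<-.005)&(X[...,0]>-.14)&(X[...,1]>.05)&(X[...,1]<.09);print('fr',m.sum(),np.percentile(X[m][:,0],[3,50,97]))
E
python3 -c "
from fr3 import *
for x in (-.031,-.026): a=w(x,0);go([*a,.075],84.5,-27)"
```

```text
block 361 [-0.07337956 -0.06993841  0.06000226] [-0.01201546  0.06958433  0.10977891] ((-31.204044342041016, -0.6519393920898438), (31.545276641845703, 138.21395874023438), 0.19354955852031708)
fr 74 [-0.01825937 -0.01513578 -0.00613629]
t 18.18 pos [ 0.6107 -0.1069  0.074 ] open 0.003 F [-3.2 -0.  -0.5]
shift [-0.0039 -0.0002  0.0009] turn [ 0.03 -0.21 -0.1 ] rows 1.0
t 18.18 pos [ 0.6107 -0.1069  0.074 ] open 0.003 F [-3.2 -0.  -0.5]
shift [-0.0084 -0.0002  0.0031] turn [ 0.03 -0.21 -0.1 ] rows 1.0
```

Call:
servo_tool --series "1 -0.001 0 0.0005 0 0 0;1 -0.002 0 0.001 0 0 0;1 -0.003 0 0.0015 0 0 0;1 -0.003 0 0.0015 0 0 0"

```text
time_s: 18.52
eef_pos: [0.6142, -0.1072, 0.0742]
eef_rot: [0.232, 0.047, 0.972, -0.011]
wrist_force: [-5.9, 0.1, 2.4]
opening: 0.003
grasp_force: 2.7
```

Call:
servo_tool --series "1 -0.001 0 0.0005 0 0 0;1 -0.002 0 0.001 0 0 0;1 -0.0025 0 0.001 0 0 0;1 -0.0025 0 0.001 0 0 0"

```text
time_s: 18.85
eef_pos: [0.6147, -0.1072, 0.0739]
eef_rot: [0.23, 0.047, 0.972, -0.01]
wrist_force: [-24.6, -1.4, 16.9]
opening: 0.002
grasp_force: 12.0
```

Call:
servo_tool --series "1 0.01 0 -0.005 0 0 0;1 0.035 0 -0.018 0 0 0;1 0.07 0 -0.036 0 0 0;1 0.07 0 -0.07 0 0 0;1 0.07 0 -0.1 0 0 0;1 0.07 0 -0.1 0 0 0"

```text
time_s: 19.35
eef_pos: [0.5114, -0.0985, 0.1378]
eef_rot: [0.236, 0.047, 0.971, -0.013]
wrist_force: [1.0, -1.5, 0.1]
opening: -0.001
grasp_force: 0.0
```

```bash
python3 -c "
from fr3 import *
m=(X[...,2]>.11)&(X[...,1]<-.08)&(X[...,1]>-.16)&(X[...,0]<-.015)&(X[...,0]>-.06); q=X[m]
print('lever',len(q),q.min(0).round(3),q.max(0).round(3),np.median(q,0).round(3))
for x,y,z in ((-.12,-.17,.19),(-.0443,-.17,.172)): a=w(x,y);go([*a,z],84.5,-27)"
```

```text
block 234 [-0.01544057 -0.06856606  0.06018707] [-0.01209538  0.06962209  0.10063052] ((-13.803792953491211, 1.1769561767578125), (2.95481014251709, 136.89031982421875), 0.10288383066654205)
fr 62 [-0.01457518 -0.01226417 -0.00548753]
lever 149 [-0.037 -0.117  0.11 ] [-0.02  -0.101  0.181] [-0.03  -0.108  0.153]
t 19.4 pos [ 0.5118 -0.0986  0.1364] open -0.001 F [ 1.4 -0.3 -0.2]
shift [-0.0372 -0.1691 -0.0406] turn [-0.2   0.32 -0.04] rows 5.0
t 19.4 pos [ 0.5118 -0.0986  0.1364] open -0.001 F [ 1.4 -0.3 -0.2]
shift [-0.0962 -0.1689  0.0102] turn [-0.2   0.32 -0.04] rows 5.0
```

The drawer is home: its front measures -14.5 mm against the expected -15. Now the lever: I go round to its right side.

Call:
servo_tool --series "1 -0.037 -0.169 -0.04 0 0 0;1 -0.037 -0.169 -0.04 0 0 0;1 -0.037 -0.169 -0.04 0 0 0;1 -0.037 -0.169 -0.04 0 0 0;1 -0.037 -0.169 -0.04 0 0 0;1 -0.037 -0.169 -0.04 0 0 0;1 -0.096 -0.169 0.01 0 0 0;1 -0.096 -0.169 0.01 0 0 0;1 -0.096 -0.169 0.01 0 0 0;1 -0.096 -0.169 0.01 0 0 0"

```text
time_s: 20.23
eef_pos: [0.5836, -0.2717, 0.1634]
eef_rot: [0.23, 0.046, 0.972, -0.009]
wrist_force: [-0.2, 0.5, -0.3]
opening: 0.001
grasp_force: 0.0
```

```bash
cat > lev.py <<'E'
from look import *
o=ctrl.get_obs(); print(o["q"].round(2),o["eef_pos"].round(4),o["wrist_force"].round(1))
print("S",((o["eef_pos"][:2]-O)@RS).round(4))
q=o["eef_rot"]; R0=Ro.from_quat(np.r_[q[1:],q[0]])
for th in range(0,91,9):
    t=np.radians(th); r=.090-.01*th/90; h=.009+.0145*np.cos(t)+.003*np.sin(t)
    y=-.117+r*np.sin(t)-h*np.cos(t); z=.06+r*np.cos(t)+h*np.sin(t)
    a=w(-.0443,y); print(th,round(y,4),round(z,4),R0.inv().apply(np.array([*a,z+.0223])-o["eef_pos"]).round(3))
E
python3 -c "
from lev import *
p=[*w(-.03,-.1),.15]; crops('l1',p,p)"
```

```text
[-0.75  0.21  1.84  0.42  0.75 -2.48] [ 0.5836 -0.2717  0.1634] [-0.2  0.5 -0.3]
S [-0.0461 -0.1664]
0 -0.1405 0.15 [-0.006  0.026 -0.007]
9 -0.1266 0.1516 [-0.006  0.04  -0.008]
18 -0.1124 0.151 [-0.006  0.054 -0.008]
27 -0.0982 0.1481 [-0.005  0.068 -0.005]
36 -0.0846 0.1428 [-0.002  0.082 -0.   ]
45 -0.072 0.1352 [0.001 0.094 0.006]
54 -0.0608 0.1255 [0.005 0.106 0.015]
63 -0.0513 0.1139 [0.011 0.115 0.026]
72 -0.0441 0.1009 [0.016 0.122 0.037]
81 -0.0392 0.0867 [0.023 0.127 0.05 ]
90 -0.037 0.072 [0.029 0.129 0.063]
```

View pics/l1.png

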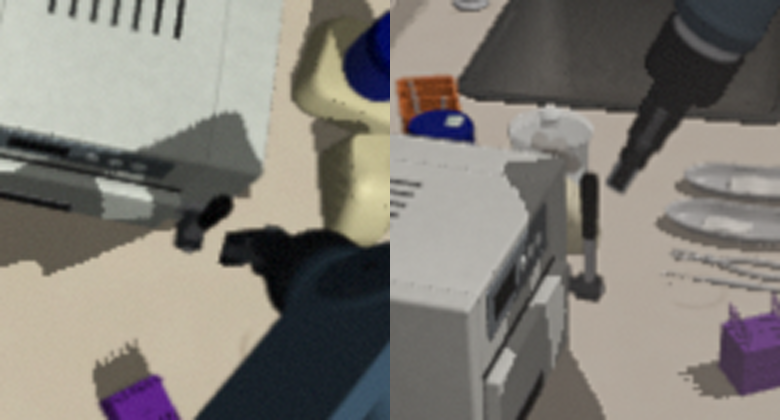

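```bash
python3 -c "
from look import *
o=ctrl.get_obs(); q=o['eef_rot']; tip=o['eef_pos']+Ro.from_quat(np.r_[q[1:],q[0]]).apply([0,0,.025])
print('tip S',(tip[:2]-O)@RS,tip[2])
for n in('top','side'):
    c=cam(n); u0=proj(c,[*w(-.03,-.1),.15])[0].astype(int); k=np.array([3,3]); off=np.array([0 if n=='top' else 390,0])
    for nm,p in(('tip',tip),('grip',[*w(-.029,-.117),.155]),('griptop',[*w(-.029,-.117),.182]),('pivot',[*w(-.029,-.117),.06])): print(n,nm,((proj(c,p)[0]-u0+[65,70])*k+off).round())
    print(u0)
"
```

```text
tip S [-0.03571711 -0.16711771] 0.14264443764296048
top tip [270. 236.]
top grip [218. 213.]
top griptop [228. 205.]
top pivot [186. 238.]
[395 204]
side tip [612. 183.]
side grip [590. 196.]
side griptop [591. 169.]
side pivot [590. 285.]
[269 133]
```

```bash
python3 -c "
from look import *
for n in('top','side'):
    c=cam(n);P=pts(c);X=np.concatenate([(P[...,:2]-O)@RS,P[...,2:]],-1)
    for z0,z1 in((.12,.15),(.15,.18),(.18,.22),(.22,.26)):
        m=(X[...,2]>z0)&(X[...,2]<z1)&(X[...,1]<-.125)&(X[...,1]>-.24)&(X[...,0]<-.01)&(X[...,0]>-.15); q=X[m]
        if len(q): print(n,z0,len(q),np.percentile(q,[2,98],axis=0).round(3).tolist())
    if n=='top': print(X[[245,][0]//3+204-70,[235//3+395-65,250//3+395-65,270//3+395-65]].round(3), X[248//3+134,225//3+330].round(3))
"
```

```text
top 0.15 19 [[-0.045, -0.174, 0.152], [-0.029, -0.154, 0.176]]
top 0.18 52 [[-0.084, -0.161, 0.185], [-0.044, -0.126, 0.219]]
top 0.22 88 [[-0.118, -0.15, 0.221], [-0.061, -0.126, 0.26]]
[[-0.073 -0.112  0.23 ]
 [-0.069 -0.125  0.225]
 [-0.057 -0.151  0.193]] [-0.075 -0.107  0.224]
side 0.12 10 [[-0.051, -0.163, 0.144], [-0.032, -0.157, 0.149]]
side 0.15 63 [[-0.059, -0.164, 0.151], [-0.033, -0.148, 0.178]]
side 0.18 70 [[-0.093, -0.172, 0.183], [-0.05, -0.128, 0.219]]
side 0.22 223 [[-0.133, -0.176, 0.221], [-0.063, -0.126, 0.26]]
```

The views agree with the projected positions: the lever grip is at (218,213) in the top crop and (590,196) in the side crop, with the fingertip just to its right. I swing it over.

Call:
servo_tool --series "1 -0.006 0.013 -0.007 0 0 0;1 -0.006 0.026 -0.007 0 0 0;1 -0.006 0.04 -0.008 0 0 0;1 -0.006 0.054 -0.008 0 0 0;1 -0.005 0.068 -0.005 0 0 0;1 -0.002 0.082 0 0 0 0;1 0.001 0.094 0.006 0 0 0;1 0.005 0.106 0.015 0 0 0;1 0.011 0.115 0.026 0 0 0;1 0.016 0.122 0.037 0 0 0;1 0.016 0.122 0.037 0 0 0"

```text
time_s: 21.45
eef_pos: [0.5959, -0.1501, 0.1234]
eef_rot: [0.23, 0.047, 0.972, -0.009]
wrist_force: [-0.5, 0.8, -0.4]
opening: 0.001
grasp_force: 0.0
```

```bash
python3 lev.py
```

```text
[-0.53  0.21  1.95  0.36  0.59 -2.27] [ 0.5959 -0.1501  0.1234] [-0.5  0.8 -0.4]
S [-0.0454 -0.0443]
0 -0.1405 0.15 [-0.023 -0.096 -0.043]
9 -0.1266 0.1516 [-0.024 -0.082 -0.045]
18 -0.1124 0.151 [-0.023 -0.068 -0.044]
27 -0.0982 0.1481 [-0.022 -0.054 -0.042]
36 -0.0846 0.1428 [-0.02  -0.04  -0.037]
45 -0.072 0.1352 [-0.016 -0.028 -0.03 ]
54 -0.0608 0.1255 [-0.012 -0.016 -0.021]
63 -0.0513 0.1139 [-0.007 -0.007 -0.011]
72 -0.0441 0.1009 [-0.001  0.     0.001]
81 -0.0392 0.0867 [0.005 0.005 0.013]
90 -0.037 0.072 [0.012 0.007 0.027]
```

Call:
servo_tool --series "1 0.003 0.003 0.007 0 0 0;1 0.006 0.005 0.013 0 0 0;1 0.009 0.006 0.02 0 0 0;1 0.012 0.007 0.026 0 0 0;1 0.012 0.007 0.026 0 0 0"

```text
time_s: 21.87
eef_pos: [0.5985, -0.1458, 0.096]
eef_rot: [0.231, 0.048, 0.972, -0.01]
wrist_force: [-0.9, -0.0, -0.8]
opening: -0.002
grasp_force: 0.0
```

```bash
cat > lv.py <<'E'
from look import *
def lever():
    for n in('top','side'):
        c=cam(n);P=pts(c);X=np.concatenate([(P[...,:2]-O)@RS,P[...,2:]],-1)
        m=(c['img'].max(-1)<75)&(X[...,0]<-.017)&(X[...,0]>-.045)&(X[...,1]>-.135)&(X[...,1]<.03)&(X[...,2]>.04)&(X[...,2]<.2); q=X[m]
        if len(q): print(n,len(q),np.percentile(q,[3,50,97],axis=0).round(3).tolist(),'slope',np.polyfit(q[:,1],q[:,2],1) if len(q)>5 else '')
E
python3 -c "
from lv import *; lever()
p=[*w(-.03,-.06),.1]; crops('l2',p,p)"
```

```text
top 117 [[-0.041, -0.125, 0.067], [-0.026, -0.028, 0.073], [-0.018, 0.001, 0.121]] slope [0.07582189 0.0805627 ]
side 114 [[-0.043, -0.108, 0.068], [-0.032, -0.022, 0.076], [-0.02, 0.004, 0.1]] slope [-0.03999149  0.07737415]
```

View pics/l2.png

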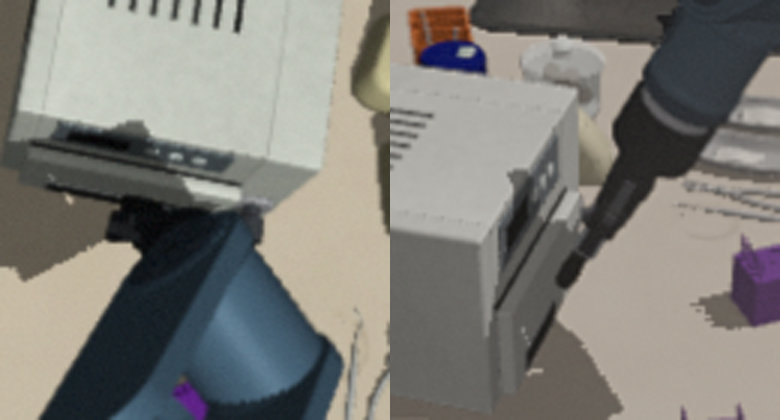

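The lever lies nearly level, its grip at about (570,270) in the side crop. I press it down to its stop.

Call:
servo_tool --series "1 0.001 0 0.002 0 0 0;1 0.0015 0 0.003 0 0 0;1 0.002 0 0.004 0 0 0;1 0.002 0 0.004 0 0 0"

```text
time_s: 22.4
eef_pos: [0.5994, -0.1462, 0.0934]
eef_rot: [0.232, 0.048, 0.971, -0.011]
wrist_force: [0.9, 0.7, 1.8]
opening: 0.004
grasp_force: 0.7
```

Call:
servo_tool --series "1 0.001 0 0.002 0 0 0;1 0.0015 0 0.003 0 0 0;1 0.0015 0 0.003 0 0 0"

```text
time_s: 22.65
eef_pos: [0.5991, -0.146, 0.0896]
eef_rot: [0.232, 0.047, 0.972, -0.011]
wrist_force: [-0.3, 0.4, 1.0]
opening: 0.002
grasp_force: 0.6
```

Call:
servo_tool --series "1 0.001 0 0.002 0 0 0;1 0.0015 0 0.003 0 0 0;1 0.0015 0 0.003 0 0 0"

```text
time_s: 22.9
eef_pos: [0.5996, -0.146, 0.0883]
eef_rot: [0.233, 0.047, 0.971, -0.011]
wrist_force: [-14.4, 4.5, 22.6]
opening: 0.001
grasp_force: 13.5
```

```bash
python3 -c "
from lv import *; lever()"
```

```text
top 117 [[-0.043, -0.125, 0.062], [-0.026, -0.033, 0.069], [-0.018, 0.002, 0.105]] slope [0.01321405 0.07215389]
side 119 [[-0.043, -0.107, 0.057], [-0.032, -0.023, 0.067], [-0.02, 0.005, 0.102]] slope [-0.07781929  0.06921347]
```

Call:
servo_tool --series "1 -0.002 0 -0.01 0 0 0;1 0 0 -0.03 0 0 0;1 0 0 -0.07 0 0 0;1 0 0 -0.11 0 0 0;1 0 0 -0.15 0 0 0;1 0 0.04 -0.17 0 0 0;1 0 0.08 -0.17 0 0 0;1 0 0.12 -0.17 0 0 0;1 0 0.16 -0.17 0 0 0;1 0 0.2 -0.17 0 0 0;1 0 0.2 -0.17 0 0 0"

```text
time_s: 23.92
eef_pos: [0.5414, 0.0673, 0.2383]
eef_rot: [0.232, 0.044, 0.972, -0.009]
wrist_force: [-0.7, -0.8, 0.2]
opening: 0.0
grasp_force: 0.0
```

```bash
python3 -c "
from lv import *; lever()
from fr3 import *
ims=[]
for n,b in(('top',(150,140,430,280)),('side',(200,130,370,390))):
    i=cam(n)['img'][b[1]:b[3],b[0]:b[2]]; s=560/i.shape[0] if n=='side' else 420/i.shape[1]
    i=cv2.resize(i,None,fx=s,fy=s,interpolation=cv2.INTER_CUBIC); ims.append(np.pad(i,((0,560-i.shape[0]),(0,0),(0,0))))
save('end',np.hstack(ims)); print(np.hstack(ims).shape, ctrl.get_obs()['eef_pos'])"
```

```text
top 205 [[-0.036, -0.125, 0.06], [-0.028, -0.043, 0.067], [-0.018, -0.0, 0.072]] slope [-0.03356049  0.06450194]
side 125 [[-0.037, -0.112, 0.055], [-0.03, -0.026, 0.065], [-0.019, 0.004, 0.07]] slope [-0.01742526  0.0641614 ]
block 339 [-0.03688053 -0.06900364  0.06013395] [-0.01202602  0.06934474  0.10079229] ((-24.64040756225586, 0.3293304443359375), (24.48443031311035, 138.02813720703125), 0.007136170286685228)
fr 62 [-0.01472623 -0.01160963 -0.00536924]
(560, 786, 3) [0.54204167 0.05920094 0.23801114]
```

View pics/end.png

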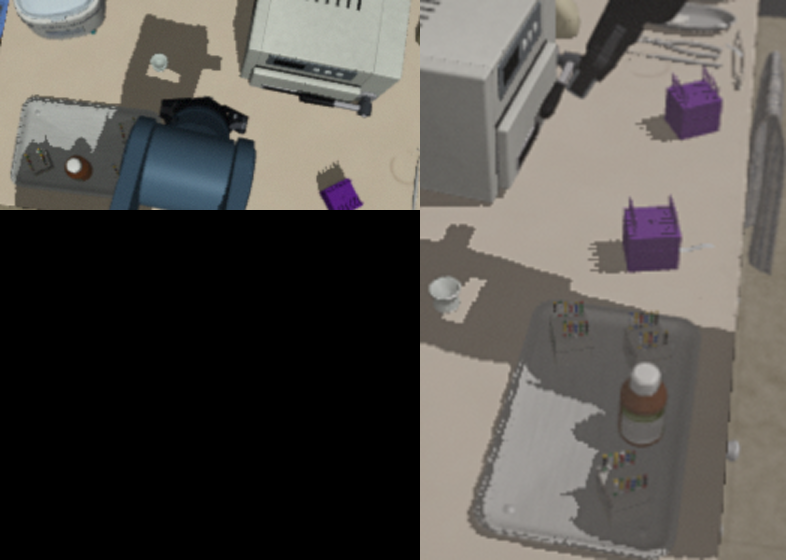

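The drawer is shut at side crop (525,120) and the lever lies level across it at top crop (320,100). The bottle stands upright on the tray at (643,400), the small blocks are in place, and the arm is clear. I hand in.

```bash
python3 -c "
from bench import ctrl
print(ctrl.hand_in())"
```

```text
the job is handed in; nothing more can be done
None
```

I handed the job in at about 24 s of the 72 s allowed: the bottle stands on the tray, the large block is in the drawer, the drawer was pushed home and the lever then swung over to its stop; the small blocks look undisturbed, and no verdict came back.

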